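# Load the fitting sample pan under the microscope

## Robot

A 6-joint arm with a two-finger parallel gripper is mounted at the origin on the work surface. World frame = base frame: x ahead of the robot, y to its left, z up, the work surface at z = 0. Lengths are in m, angles in rad, forces in N, time in s.
With the tool pointing down it reaches from about 0.275 to 0.825 m from the base axis. Payload 4.9 kg.
Tool frame: the origin (TCP) lies midway between the tips of the shut fingers; the grasp point (between the pads) lies 19 mm behind it; z points along the fingers, x is the direction in which the jaws open and shut, and the axes are right-handed (so a half turn about z gives the same grasp; the last joint's range is limited). The gripper opens to 85 mm and grips with 20 to 120 N. Pads are 22 mm wide; open, the fingers measure 114 mm over their backs; the gripper's body (76 mm by 85 mm) begins 54 mm behind the grasp point. The pads swing forward as they close: fully open they stand 13 mm farther back than shut.
Start: joints at [-1.416, 0.326, -0.193, 1.052, 0, 1.437], TCP at [0.157, -0.527, 0.231] pointing down, gripper open.
Joint ranges: [-2.65, 2.65], [-0.97, 1.79], [-1.3, 1.35], [-1.93, 2.1], [-1.47, 1.37], [-3.14, 3.14]. Speed limits (rad/s): [2.57, 2.57, 3.14, 3.14, 3.14, 3.14].

## Interface

Orientations are given as a unit quaternion [x, y, z, w].
In Python, from plant import bot gives the robot as it stands. The module is installed in compiled form; this text tells all that it offers.
- The arm moves only by the shell command python3 -m jog 'ROWS' [OPENING] [FORCE]. ROWS is JSON, a list of rows, each a list of 6 numbers: the shift along the tool's x, y, z in m, then the turn, a rotation vector about the tool's x, y, z in rad. A call has 1 to 8 rows; each row is the pose to reach, as a shift and turn from the pose commanded when the call began, along the tool's axes at that moment; what a row does not reach only later rows make up. A row lasts 1/12 s, in which the tool goes at most 41.7 mm and 7.16 degrees, less where a joint would pass 70% of its speed; a pose out of reach is approached as far as the arm can. A call with a gripper value outside its range is refused whole. OPENING is the closure, from 0 (fully open) to 1 (shut), set as the call begins (- or left out, the last holds). The fingers move at their own pace and stop on an object; FORCE is the grip in N (left out, the last holds). Time passes only in rows, so rows that repeat a pose let the fingers close. It gives the time, the measured TCP pose, the force and the opening at its end, in the units of the state.
- bot.read_state(): the state, without advancing time (a new reading comes with each control period).
- bot.get_image(name): name is "side" or "top" or "wrist"; returns a dict with "frame" (480x640x3 uint8, red, green, blue), "z_map" (480x640 float32, m along the optical axis (not along the pixel's ray), 0 where there is no reading), "K" (3x3 intrinsics, pixels), "R" (3x3) and "t" (3): a world point X has camera coordinates R X + t. Camera axes: x right, y down, z forward; pixel columns grow to the right and rows downward; lengths in m; the calibration is good to about 2 mm. A picture is of the moment at which its call begins.
- bot.sign_off(): hands the job in, once; it reports no verdict.
The state is a dict: "t": time; "joints": joint angles; "joint_velocities": joint speeds; "tau": joint torques, N m; "eef_pos": TCP position; "eef_rot": TCP orientation; "contact_force": force on the tool from outside, world axes, zero at the start; "wrist_torque": the same for the moment, N m; "width": opening from 0.0 (shut) to 1.0 (fully open).
Only numpy, scipy, OpenCV 4.12 (cv2) and the standard library are available. Lean on these libraries where they do the work, as an engineer would, in place of code of your own. Each camera call takes 0.05 s, during which the arm holds its last target.

## Task

Of the three long-handled sample pans on the tray, find the one whose dish just fits between the two guide bars on the microscope's round stage, and lift it by its handle, keeping it level so that the gear blank stays in it. Set it down on the open front of the stage, in front of the guide bars, and let go of it; then gently push it by the end of its handle along between the bars, under the objective, until it is fully home against the back stop with its handle pointing straight out, and move the robot clear. Do not bump the microscope, and leave the other pans, the jar, the slide box and the lens case where they are.

Things in the scene. Friction and masses are not known exactly. Their poses are not given: they have to be found in the camera images.
- microscope: Fixed black measuring microscope. Origin on the bench below the objective's axis; x runs from the open front of the stage to the column, y across, z up. Base: x -130 to 200 mm, 160 mm wide. Aluminium round stage: diameter 240 mm, centred at x = -40 mm, top 45 mm above the bench. A micrometer knob sticks out of the +y side to y = 145 mm, below 30 mm height
- home (a point): Point on the stage's top under the objective: where the centre of the fitting dish's underside is when home. Axes as the microscope's. Two steel guide bars, 90 mm apart inside, 10 mm thick, 14 mm high, run along x from -32 to 48 mm, flaring out at the front to about 110 mm apart at x = -48 mm; a back stop of the same height crosses between them, its front face at x = 42 mm
- mouth (a point): Point on the stage's top 80 mm in front of home (microscope -x), on the guide's centre line: a dish of the fitting size set down here stands wholly on the stage, before the guide bars
- objective (a point): Lowest point of the objective (diameter 24 mm), 61 mm above home. Steel nosepiece (42 mm) from 125 mm above the bench, black tube (54 mm) from 155 to 385 mm. The head arm, 60 mm wide, spans microscope x -20 to 180 mm at 270 to 330 mm; the column stands at x 120 to 180 mm, 70 mm wide, with round knobs out to y = 65 mm either side at 150 mm height
- tray: A fixed grey tray, 250 mm along x, 380 mm along y, floor 4 mm thick, rim 14 mm high. Origin under its centre. The pans stand on its floor in a row along y with their handles roughly towards the tray's -x
- pan_small: Sample pan: flat aluminium dish, outside diameter 68 mm, 28 mm high, wall 3, floor 4 mm; a level steel bar handle runs 80 mm out from the rim along the pan's -x (10 mm wide, 14 mm high, mid-height 29 mm above the underside) and ends in a cross-piece 30 mm wide, 8 thick, 16 high. A steel gear blank lies in it. Origin: centre of the dish's underside
- pan_medium: Sample pan: flat aluminium dish, outside diameter 84 mm, 28 mm high, wall 3, floor 4 mm; a level steel bar handle runs 80 mm out from the rim along the pan's -x (10 mm wide, 14 mm high, mid-height 29 mm above the underside) and ends in a cross-piece 30 mm wide, 8 thick, 16 high. A steel gear blank lies in it. Origin: centre of the dish's underside
- pan_large: Sample pan: flat aluminium dish, outside diameter 100 mm, 28 mm high, wall 3, floor 4 mm; a level steel bar handle runs 80 mm out from the rim along the pan's -x (10 mm wide, 14 mm high, mid-height 29 mm above the underside) and ends in a cross-piece 30 mm wide, 8 thick, 16 high. A steel gear blank lies in it. Origin: centre of the dish's underside
- pan_medium_grip (a point): Point in the middle of the handle of the 84 mm pan, 22 mm out from the rim, at mid-height: a good place to pinch across the bar. The loaded pan weighs about 0.22 kg, its centre of mass some 30 mm from the dish's centre towards the handle
- pan_medium_end (a point): Middle of the outer flat face of the handle's cross-piece on the 84 mm pan: the place to push
- sample: Dark steel gear blank lying loose in the dish of the 84 mm pan: diameter 44 mm, 9 mm thick, with a hub of 20 mm diameter up to 18 mm. Origin: centre of its underside
- oil_jar: Bystander: amber glass jar with a black cap, diameter 52 mm, 100 mm high, standing on the bench. Origin: centre of its underside
- slide_box: Bystander: flat black and grey box for glass slides, 100 mm (its x) by 60 mm, 32 mm high, on the bench between tray and microscope. Origin: centre of its underside
- lens_case: Bystander: aluminium cylinder, diameter 44 mm, 70 mm high, standing on the bench near the robot. Origin: centre of its underside
Things that resemble listed ones, but are neither listed nor needed, are in the scene too. Leave any red look-alike of the pan_medium alone. Several things have the shape of the sample; the one meant has the colours described above.

How it is judged:
By the outcome, as a careful person would: the job done as asked, in the order asked, and still so for the second after the job is handed in, with the robot touching nothing.
It also fails if it takes over 58 s, if anything falls off the work surface, if the arm or the gripper's body presses on something with over 40 N, if the wrist force passes 120 N, or if a joint passes its speed limit or range.

## Working session

There is one attempt and no reset: what is moved stays moved. The work goes in short steps, Python scripts to look and compute and a shell command to move; the robot and the scene stay as the last step left them, time stands still between calls to the robot, and variables do not carry over. Pictures are saved under pics/ and viewed, and the job is handed in when it is done.

```bash
mkdir -p pics; cat > h.py <<'E'
import numpy as np, cv2
from plant import bot
from scipy.spatial.transform import Rotation as Rn
def grab(n,tag):
    d=bot.get_image(n); np.savez(f'{tag}.npz',**{k:d[k] for k in('frame','z_map','K','R','t')})
    cv2.imwrite(f'pics/{tag}.png',d['frame'][:,:,::-1]); return d
def cloud(d):
    z=d['z_map'];K=d['K'];v,u=np.mgrid[:480,:640]
    c=np.stack([(u-K[0,2])/K[0,0]*z,(v-K[1,2])/K[1,1]*z,z],-1)
    X=(c-d['t'])@d['R']; X[z==0]=np.nan; return X
def proj(d,X):
    c=np.atleast_2d(X)@np.array(d['R']).T+d['t']; p=c@np.array(d['K']).T; return p[:,:2]/p[:,2:]
E
python3 - <<'E'
from h import *
np.set_printoptions(precision=4,suppress=True)
s=bot.read_state();print(s)
for n in('side','top','wrist'):
    d=grab(n,n+'0');print(n,d['K'][0],-d['R'].T@d['t'])
E
```

```text
{'t': 0.0, 'joints': array([-1.4162,  0.327 , -0.1936,  1.052 , -0.    ,  1.4366]), 'joint_velocities': array([-0.0012,  0.0002,  0.0016, -0.0011,  0.001 , -0.0017]), 'tau': array([ -0.0003, -44.3401,  26.2437,   0.0155,  -0.0002,  -0.    ]), 'eef_pos': array([ 0.1566, -0.5266,  0.2305]), 'eef_rot': array([ 0.8015, -0.598 , -0.0006, -0.0006]), 'contact_force': array([ 0.1522, -0.0058, -0.0032]), 'wrist_torque': array([-0.0178,  0.0178, -0.0088]), 'width': 0.9973151924813767}
side [512.8138   0.     313.6923] [0.815  0.3761 0.9751]
top [460.6183   0.     322.5093] [ 0.4765 -0.1429  1.0142]
wrist [339.0953   0.     318.0571] [ 0.2266 -0.507   0.3733]
```

View pics/top0.png

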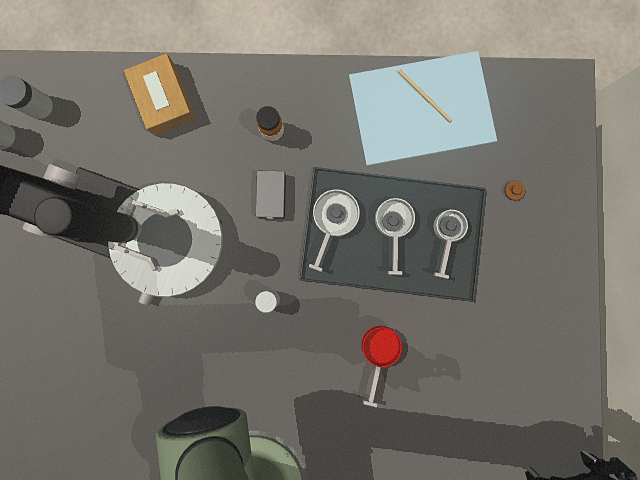

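View pics/side0.png

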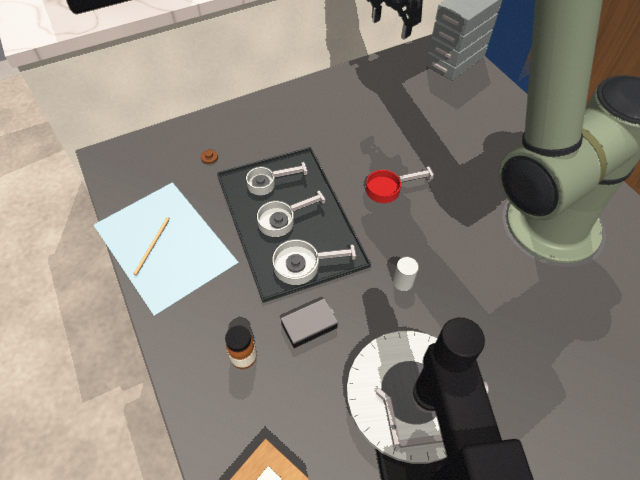

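View pics/wrist0.png

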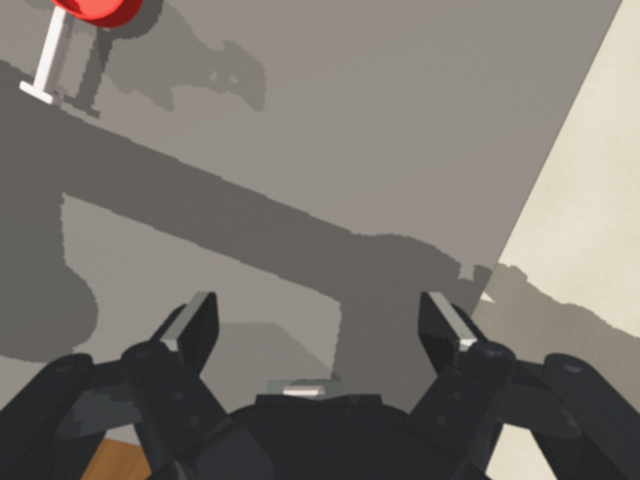

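The top image shows these candidates: large pan at (336,213), middle pan at (395,218), small pan at (451,225) and a red look-alike at (382,347). The brown disc at (515,190) resembles the gear blank. The middle pan with the dark gear fits the description. I'll measure it now and check it in a close crop.

```bash
python3 - <<'E'
from h import *
np.set_printoptions(precision=4,suppress=True)
d=dict(np.load('top0.npz'));X=cloud(d)
def circ(p):
    A=np.c_[2*p,np.ones(len(p))];b=(p**2).sum(1);s=np.linalg.lstsq(A,b,rcond=None)[0];return s[:2],np.sqrt(s[2]+s[:2]@s[:2])
from scipy.optimize import least_squares
for tag in('top0','side0'):
  d=dict(np.load(tag+'.npz'));X=cloud(d)
  print(tag)
  if tag=='top0': seeds={'L':(336,213),'M':(395,218),'S':(451,225),'red':(382,347)}
  else: seeds={'L':(296,262),'M':(276,219),'S':(260,181)}
  for n,(u,v) in seeds.items():
    c0=np.nanmedian(X[v-3:v+4,u-3:u+4].reshape(-1,3),0)
    P=X.reshape(-1,3);P=P[~np.isnan(P).any(1)]
    r=np.hypot(*(P[:,:2]-c0[:2]).T)
    w=P[(r<.062)&(P[:,2]>.026)&(P[:,2]<.042)]
    # rim points: outer boundary; iterate
    rr=np.hypot(*(w[:,:2]-c0[:2]).T); w=w[rr>.025]
    c,R=circ(w[:,:2])
    for _ in range(5):
        e=np.hypot(*(w[:,:2]-c).T)-R; k=abs(e)<.005; c,R=circ(w[k][:,:2])
    h=P[(np.hypot(*(P[:,:2]-c).T)>R+.01)&(np.hypot(*(P[:,:2]-c).T)<R+.11)&(P[:,2]>.03)&(P[:,2]<.06)]
    print(n,c0,'c',c,'Rmid',R,k.sum(),'zrim',np.median(w[k][:,2]),'handle n',len(h))
    if len(h)>10:
        m=np.median(h[:,:2],0);dd=m-c; print('   hdir deg',np.degrees(np.arctan2(dd[1],dd[0])),'hz',np.percentile(h[:,2],[10,50,90]),'maxr',np.max(np.hypot(*(h[:,:2]-c).T)))
  # stage
  P=X.reshape(-1,3);P=P[~np.isnan(P).any(1)]
  s=P[(abs(P[:,2]-.045)<.004)&(P[:,1]>.0)&(P[:,1]<.45)&(P[:,0]>.2)]
  print('stage pts',len(s),s.min(0),s.max(0))
d=dict(np.load('top0.npz'))
im=d['frame'][150:310,60:220][:,:,::-1];im2=d['frame'][150:310,290:500][:,:,::-1]
cv2.imwrite('pics/crop.png',np.hstack([cv2.resize(im,(345,345),interpolation=2),cv2.resize(im2,(453,345),interpolation=2)]))
E
```

```text
top0
L [ 0.5865 -0.1705  0.026 ] c [ 0.5879 -0.1701] Rmid 0.04827078594256117 225 zrim 0.03198298237086009 handle n 1146
   hdir deg 84.79084103903077 hz [0.0307 0.0331 0.0407] maxr 0.15826811316235306
M [ 0.5778 -0.2978  0.0261] c [ 0.5789 -0.2967] Rmid 0.04039878892615027 212 zrim 0.03182507741759609 handle n 645
   hdir deg -173.5177722646377 hz [0.0313 0.0385 0.0419] maxr 0.15039794683344
S [ 0.5646 -0.4181  0.0258] c [ 0.5608 -0.4171] Rmid 0.03448075046935182 144 zrim 0.031651324054256455 handle n 457
   hdir deg 124.85758175238303 hz [0.0318 0.0392 0.0422] maxr 0.14443371425932947
red [ 0.299  -0.275   0.0043] c [ 0.3039 -0.271 ] Rmid 0.040466104501876626 174 zrim 0.02868853628119341 handle n 220
   hdir deg 168.87732793785278 hz [0.0332 0.0361 0.0385] maxr 0.12126745823918886
stage pts 9079 [0.4056 0.0711 0.041 ] [0.9254 0.3802 0.049 ]
side0
L [ 0.5873 -0.164   0.026 ] c [ 0.5874 -0.1692] Rmid 0.04827817911763442 300 zrim 0.031674151800177325 handle n 1278
   hdir deg 85.17553366779617 hz [0.0309 0.0333 0.0406] maxr 0.1582719277618632
M [ 0.5781 -0.2905  0.0249] c [ 0.5784 -0.2963] Rmid 0.04042811293257154 248 zrim 0.031207939330374735 handle n 614
   hdir deg -176.88302661506603 hz [0.0311 0.0361 0.0421] maxr 0.15040656406076047
S [ 0.565  -0.4124  0.0248] c [ 0.5633 -0.4168] Rmid 0.0327347991511788 190 zrim 0.03158699624809436 handle n 402
   hdir deg 124.33945924603117 hz [0.0313 0.0381 0.0422] maxr 0.14267171709000845
stage pts 8034 [0.4263 0.0005 0.0411] [0.8679 0.3099 0.049 ]
```

View pics/crop.png

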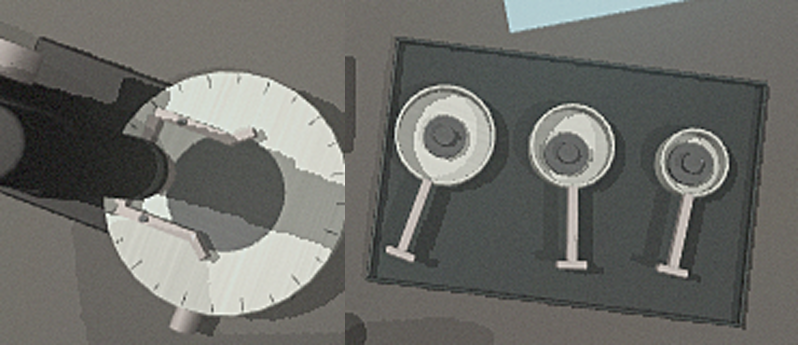

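The middle pan's mid-wall radius is 40.4 mm, so its outside diameter is about 84 mm and it stands on the tray floor at z=4 mm. The crop shows a dark gear in it, so the choice holds. Next I need the handle axis and the microscope pose.

```bash
python3 - <<'E'
from h import *
np.set_printoptions(precision=4,suppress=True)
def line(p):
    m=p.mean(0);u,s,v=np.linalg.svd(p-m);return m,v[0],s/np.sqrt(len(p))
for tag in('top0','side0'):
  d=dict(np.load(tag+'.npz'));X=cloud(d);P=X.reshape(-1,3);P=P[~np.isnan(P).any(1)]
  c=np.array([.5787,-.2965]);q=P[:,:2]-c;r=np.hypot(*q.T)
  k=(r>.05)&(r<.112)&(P[:,2]>.036)&(P[:,2]<.046)&(q[:,0]<0)&(abs(q[:,1])<.03)
  m,v,s=line(P[k][:,:2]);v=v*np.sign(v[0]); print(tag,'handle n',k.sum(),m,'yaw deg',np.degrees(np.arctan2(v[1],v[0])),'s',s,'z',np.median(P[k][:,2]),'offs',np.cross(v,c-m), 'fwd yaw by center',np.degrees(np.arctan2(*(c-m)[::-1])))
  e=(r>.110)&(r<.14)&(P[:,2]>.036)&(P[:,2]<.048)&(q[:,0]<0)&(abs(q[:,1])<.03)
  print(' cross n',e.sum(),P[e].min(0),P[e].max(0),P[e].mean(0))
  # stage
  k=(abs(P[:,2]-.045)<.003)&(P[:,1]>.03)&(P[:,1]<.36)&(P[:,0]>.38)&(P[:,0]<.70)
  S=P[k][:,:2]
  H=cv2.convexHull(S.astype(np.float32))[:,0]
  def fit(H):
    A=np.c_[2*H,np.ones(len(H))];x=np.linalg.lstsq(A,(H**2).sum(1),rcond=None)[0];return x[:2],np.sqrt(x[2]+x[:2]@x[:2])
  H=H.astype(float);
  cc,R=fit(H)
  for _ in range(10):
    ee=abs(np.hypot(*(H-cc).T)-R);kk=ee<max(.004,np.median(ee)*2);cc,R=fit(H[kk])
  print(' stage c',cc,'R',R,kk.sum(),len(H))
  # bars
  b=P[(P[:,2]>.055)&(P[:,2]<.063)&(np.hypot(*(P[:,:2]-cc).T)<.12)]
  print(' bar pts',len(b)); np.save(tag+'_b.npy',b)
  img=np.zeros((480,640,3),np.uint8)
  z=X[...,2]; cv2.imwrite(f'pics/{tag}_z.png',np.dstack([np.where((z>.042)&(z<.049),120,0),np.where((z>.053)&(z<.065),255,0),np.where((z>.26),255,0)]))
d=cv2.imread('pics/top0_z.png')[130:330,0:260];e=cv2.imread('pics/side0_z.png')[300:480,320:560]
cv2.imwrite('pics/zz.png',np.hstack([cv2.resize(d,(390,300),interpolation=0),cv2.resize(e,(400,300),interpolation=0)]))
E
```

```text
top0 handle n 144 [ 0.4979 -0.2962] yaw deg 0.45434707918448597 s [0.0177 0.003 ] z 0.04022973276585382 offs -0.0009857695051792461 fwd yaw by center -0.2450808281314813
 cross n 66 [ 0.4576 -0.3115  0.0374] [ 0.4684 -0.2813  0.045 ] [ 0.4619 -0.296   0.0407]
 stage c [0.5238 0.1908] R 0.11940725360445584 52 53
 bar pts 521
side0 handle n 115 [ 0.4984 -0.2952] yaw deg -0.38382587075354235 s [0.0181 0.0034] z 0.04017235179557116 offs -0.0007365306352957273 fwd yaw by center -0.9093292167903694
 cross n 47 [ 0.4556 -0.3093  0.0365] [ 0.4686 -0.2817  0.0465] [ 0.4621 -0.2944  0.0411]
 stage c [0.5232 0.1912] R 0.11944809309770837 46 46
 bar pts 628<stdin>:9: DeprecationWarning: Arrays of 2-dimensional vectors are deprecated. Use arrays of 3-dimensional vectors instead. (deprecated in NumPy 2.0)
[ WARN:0@0.327] global loadsave.cpp:1063 imwrite_ Unsupported depth image for selected encoder is fallbacked to CV_8U.
```

View pics/zz.png

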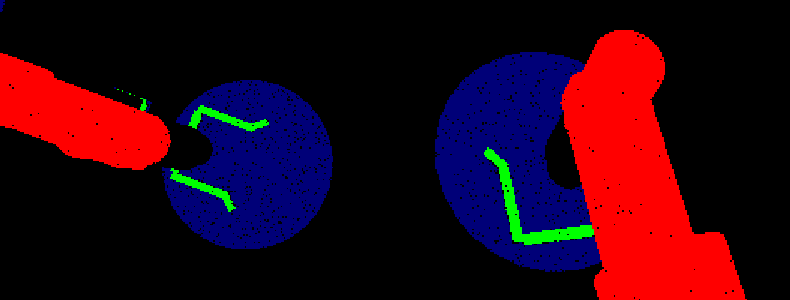

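```bash
python3 - <<'E' 2>&1 | grep -v Warn
from h import *
from scipy.optimize import least_squares
np.set_printoptions(precision=4,suppress=True)
# bar centrelines in microscope frame
segs=[]
for s in(1,-1):
    segs+=[((-.032,s*.050),(.048,s*.050)),((-.032,s*.050),(-.048,s*.060))]
segs+=[((.047,-.05),(.047,.05))]
def dist(p):
    D=[]
    for a,b in segs:
        a=np.array(a);b=np.array(b);t=np.clip(((p-a)@(b-a))/((b-a)@(b-a)),0,1);D.append(np.hypot(*(p-a-t[:,None]*(b-a)).T))
    return np.maximum(np.min(D,0)-.003,0)
B={t:np.load(t+'_b.npy')[:,:2] for t in('top0','side0')}
def mk(bs):
    def f(x):
        yaw=x[0];c=np.array([np.cos(yaw),np.sin(yaw)]);n=np.array([-c[1],c[0]])
        sc=np.array([.5235,.191]) ; 
        out=[( (x[1:3]-.04*c)-sc)*30]
        for b in bs:
            q=b-x[1:3];out.append(dist(np.c_[q@c,q@n]))
        return np.concatenate(out)
    return f
for nm,bs in(('top',[B['top0']]),('side',[B['side0']]),('both',list(B.values()))):
  best=None
  for y0 in(60,70,80,90):
    y=np.radians(y0);r=least_squares(mk(bs),[y,.5235+.04*np.cos(y),.191+.04*np.sin(y)],loss='soft_l1',f_scale=.002)
    if best is None or r.cost<best.cost:best=r
  print(nm,np.degrees(best.x[0]),best.x[1:],best.cost, best.fun[:2]/30)
y,hx,hy=best.x;c=np.array([np.cos(y),np.sin(y)])
print('home',hx,hy,'mouth',best.x[1:]-.08*c)
print('pan end at home (handle end) ',best.x[1:]-.13*c,'grip at mouth',best.x[1:]-(.08+.064)*c)
d=dict(np.load('top0.npz'));X=cloud(d);P=X.reshape(-1,3)
for n,(u,v) in dict(jar=(268,115),box=(270,190),lens=(266,301)).items():
    print(n,X[v,u])
E
```

```text
top 70.25883002612427 [0.537  0.2287] 0.00021758416297236655 [0. 0.]
side 70.84972199986836 [0.5367 0.2288] 0.00026097530015132224 [0.0001 0.    ]
both 70.57019566065419 [0.5369 0.2287] 0.0004841532631971705 [0.0001 0.    ]
home 0.5369162686020286 0.228744805942848 mouth [0.5103 0.1533]
pan end at home (handle end)  [0.4937 0.1061] grip at mouth [0.489  0.0929]
jar [ 0.7749 -0.0281  0.1003]
box [ 0.633  -0.0279  0.0333]
lens [ 0.3992 -0.0294  0.0692]
```

```bash
cat >> h.py <<'E'
def delta(pos,ang,cur=None):
    "shift/turn in tool axes to reach TCP pos with tool x at world angle ang (deg), pointing down; cur=(pos,quat)"
    if cur is None:
        s=bot.read_state();cur=(s['eef_pos'],s['eef_rot'])
    R0=Rn.from_quat(cur[1]);a=np.radians(ang)
    R1=Rn.from_matrix(np.array([[np.cos(a),np.sin(a),0],[np.sin(a),-np.cos(a),0],[0,0,-1.]]))
    d=R0.inv().apply(np.array(pos)-cur[0]);w=(R0.inv()*R1).as_rotvec()
    print('rows',np.round(d,4),np.round(w,4));return np.r_[d,w]
E
python3 -c "
from h import *
delta([.5147,-.2957,.13],-90.4)"
```

```text
rows [-0.1194 -0.4091  0.1009] [-0.      0.0014  0.2958]
```

```bash
python3 -m jog '[[-0.01,-0.034,0.008,0,0.0014,0.05],[-0.02,-0.07,0.017,0,0.0014,0.1],[-0.03,-0.105,0.026,0,0.0014,0.15],[-0.04,-0.14,0.035,0,0.0014,0.2],[-0.05,-0.175,0.044,0,0.0014,0.25],[-0.06,-0.21,0.053,0,0.0014,0.2958],[-0.07,-0.245,0.062,0,0.0014,0.2958],[-0.08,-0.28,0.071,0,0.0014,0.2958]]' 0 60; python3 -c "
from h import *
delta([.5147,-.2957,.13],-90.4)"
```

```text
t: 0.82
eef_pos: [0.4035, -0.3695, 0.1597]
eef_rot: [-0.705, 0.71, -0.0, -0.0]
contact_force: [0.6, -1.4, 0.2]
width: 1.002
rows [-0.0746 -0.1107  0.0296] [-0.     -0.0012 -0.0002]
```

```bash
python3 -m jog '[[-0.017,-0.027,0.007,0,0,0],[-0.034,-0.054,0.015,0,0,0],[-0.051,-0.08,0.022,0,0,0],[-0.065,-0.1,0.027,0,0,0],[-0.072,-0.108,0.029,0,0,0],[-0.072,-0.108,0.029,0,0,0]]'; python3 -c "
from h import *
delta([.5147,-.2957,.13],-90.4)
grab('wrist','w1')
delta([.5147,-.2957,.13],-90.4)"
```

```text
t: 1.32
eef_pos: [0.5118, -0.2977, 0.1302]
eef_rot: [-0.706, 0.708, 0.0, -0.0]
contact_force: [0.1, -0.1, -0.0]
width: 0.996
rows [-0.002  -0.0029  0.0002] [ 0.0008 -0.0002  0.0035]
rows [-0.0032 -0.004   0.0006] [ 0.0012 -0.001   0.0018]
```

View pics/w1.png

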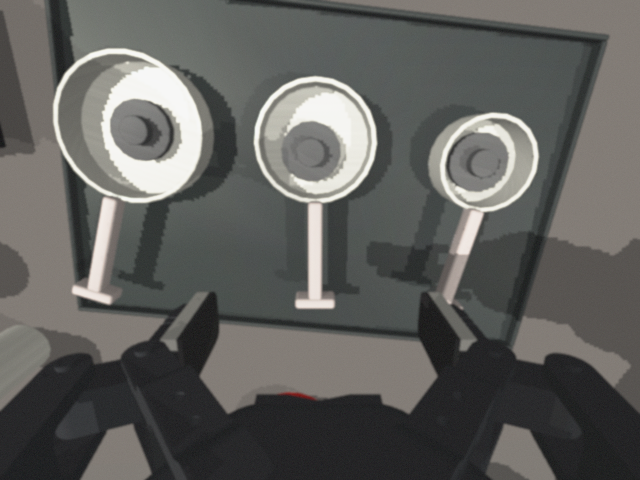

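The wrist picture shows the 84 mm pan centred at (316,140), its handle at (316,250) and its cross-piece at (316,300). The small pan's cross-piece is partly hidden behind the right finger, near (452,300). I'll check the finger clearance and refine the handle line.

```bash
python3 - <<'E' 2>&1 | grep -v Warn
from h import *
np.set_printoptions(precision=4,suppress=True)
for tag in('w1','top0','side0'):
  d=dict(np.load(tag+'.npz'));X=cloud(d);P=X.reshape(-1,3);P=P[~np.isnan(P).any(1)]
  h=P[(P[:,2]>.0365)&(P[:,2]<.045)&(P[:,0]>.44)&(P[:,0]<.535)&(P[:,1]<-.06)&(P[:,1]>-.46)]
  print(tag)
  for lo,hi in((-.46,-.35),(-.335,-.25),(-.2,-.1)):
    for xa in(.45,.455,.46,.465,.48,.49,.50,.51,.52):
      k=h[(h[:,1]>lo)&(h[:,1]<hi)&(abs(h[:,0]-xa)<.004)]
      if len(k)>3:print(lo,xa,len(k),k[:,1].min(),k[:,1].max(),k[:,1].mean())
  if tag=='w1':
    q=P[(abs(P[:,0]-.5787)<.06)&(abs(P[:,1]+.2965)<.06)&(P[:,2]>.028)&(P[:,2]<.036)]
    r=np.hypot(q[:,0]-.5787,q[:,1]+.2965);q=q[abs(r-.0405)<.004]
    A=np.c_[2*q[:,:2],np.ones(len(q))];s=np.linalg.lstsq(A,(q[:,:2]**2).sum(1),rcond=None)[0];print('disc c',s[:2],np.sqrt(s[2]+s[:2]@s[:2]),len(q))
E
```

```text
w1
-0.46 0.455 13 -0.4089105763137847 -0.40550461740300703 -0.40719062328746747
-0.46 0.46 32 -0.4089105763137847 -0.3962798110626689 -0.4031568102319306
-0.46 0.465 68 -0.40083076995277567 -0.3923418801605359 -0.3972827018550967
-0.46 0.48 146 -0.4045169269469646 -0.39254450479102904 -0.39811072408779413
-0.46 0.49 153 -0.4067382434238966 -0.39546913455232724 -0.40048273186067873
-0.46 0.5 159 -0.40887363360605355 -0.39733981065920704 -0.4026354469847699
-0.46 0.51 163 -0.4104254749939571 -0.3998487210408015 -0.4047955341695641
-0.46 0.52 171 -0.413613128764728 -0.401706468430197 -0.40685095693118906
-0.335 0.455 37 -0.30951849557107824 -0.28205006813858274 -0.2959427059254849
-0.335 0.46 260 -0.31031645570224436 -0.281301761297385 -0.29595220710312214
-0.335 0.465 340 -0.3103545461185399 -0.2811803510643778 -0.29569027797800934
-0.335 0.48 123 -0.300419019926808 -0.29137376809331117 -0.2958543261802804
-0.335 0.49 132 -0.3004233260210194 -0.2915139097724132 -0.2959613034689933
-0.335 0.5 144 -0.30118868943212496 -0.2915963753323512 -0.29639530713954837
-0.335 0.51 144 -0.3011833163
[... 3635 characters left out ...]
583 -0.2955591208575531
-0.335 0.51 13 -0.303752481234916 -0.2904388198273022 -0.2957010013850326
-0.335 0.52 16 -0.30090155934988594 -0.28883549599720215 -0.29441273337202317
-0.2 0.46 5 -0.1402000571891132 -0.1307800568291547 -0.13595802096787657
-0.2 0.465 21 -0.14229860459333177 -0.11766257728486024 -0.13292790679690553
-0.2 0.48 19 -0.13544772970773855 -0.11461070789136153 -0.12894061448587246
-0.2 0.49 19 -0.1418529138019643 -0.1281631085626458 -0.13444617634542771
-0.2 0.5 17 -0.14339670079272748 -0.13278550048687945 -0.13701484635156105
-0.2 0.51 17 -0.14794414377894446 -0.13663952496756496 -0.14205438758723377
-0.2 0.52 13 -0.14975910329864273 -0.1404376058037089 -0.1442651075268787
```

```bash
python3 -c "
from h import *
print(bot.read_state()['eef_pos'])
delta([.515,-.296,.016],-90.4)"
```

```text
[ 0.51067976 -0.29885907  0.13065506]
rows [-0.003  -0.0044  0.1146] [ 0.0012 -0.001   0.0018]
```

```bash
python3 -m jog '[[-0.003,-0.004,0.02,0,0,0],[-0.003,-0.004,0.045,0,0,0],[-0.003,-0.004,0.07,0,0,0],[-0.003,-0.004,0.09,0,0,0],[-0.003,-0.004,0.105,0,0,0],[-0.003,-0.004,0.113,0,0,0],[-0.003,-0.004,0.113,0,0,0],[-0.003,-0.004,0.113,0,0,0]]'; python3 -c "
from h import *
delta([.515,-.296,.016],-90.4)"
```

```text
t: 2.03
eef_pos: [0.5142, -0.2977, 0.0186]
eef_rot: [-0.704, 0.71, -0.001, -0.001]
contact_force: [-0.6, -0.2, 0.5]
width: 1.0
rows [-0.0017 -0.0008  0.0026] [ 0.     -0.0016 -0.0014]
```

```bash
python3 -m jog '[[-0.0015,-0.0008,0.001,0,0,0],[-0.0015,-0.0008,0.002,0,0,0],[-0.0015,-0.0008,0.002,0,0,0]]'; python3 -m jog '[[0,0,0,0,0,0],[0,0,0,0,0,0],[0,0,0,0,0,0],[0,0,0,0,0,0],[0,0,0,0,0,0],[0,0,0,0,0,0],[0,0,0,0,0,0],[0,0,0,0,0,0]]' 1 60
```

```text
t: 2.28
eef_pos: [0.5162, -0.2957, 0.0171]
eef_rot: [-0.705, 0.71, -0.001, -0.0]
contact_force: [-0.0, 0.4, 0.6]
width: 1.0
t: 2.95
eef_pos: [0.5157, -0.2954, 0.0163]
eef_rot: [-0.705, 0.71, -0.001, -0.0]
contact_force: [-0.4, 0.3, 2.2]
width: 0.103
```

```bash
python3 -m jog '[[0,0,0,0,0,0],[0,0,0,0,0,0],[0,0,0,0,0,0],[0,0,0,0,0,0]]' 1 80; python3 -c "
from h import *
print(bot.read_state())
grab('wrist','w2')"
```

```text
t: 3.28
eef_pos: [0.5157, -0.2953, 0.0164]
eef_rot: [-0.705, 0.71, -0.001, -0.0]
contact_force: [-1.6, 1.0, 3.9]
width: 0.097
{'t': 3.2833, 'joints': array([-6.43772792e-01,  6.23070065e-01, -3.23464229e-01,  6.23137563e-01,
       -1.03637063e-03,  2.50481627e+00]), 'joint_velocities': array([ 0.00150972, -0.00029514, -0.00150316, -0.00047337, -0.00013526,
       -0.00145585]), 'tau': array([ 1.09002125e-01, -5.11079907e+01,  1.97291315e+01, -4.41806652e-01,
        4.75051417e-02, -5.80854976e-03]), 'eef_pos': array([ 0.51565976, -0.2953384 ,  0.0163573 ]), 'eef_rot': array([-7.04628443e-01,  7.09576051e-01, -6.31262096e-04, -4.31430606e-04]), 'contact_force': array([-1.64264524,  0.97441079,  3.85558821]), 'wrist_torque': array([0.0805021 , 0.22609444, 0.02813407]), 'width': 0.09668579742176216}
```

View pics/w2.png

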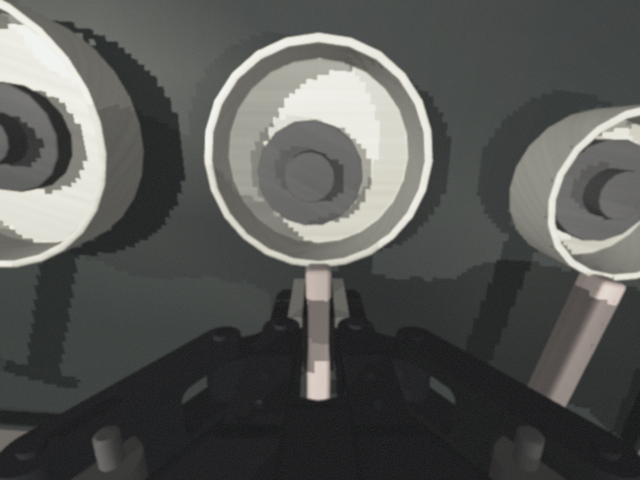

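The fingers hold the bar at (316,310) with the dish and gear ahead at (316,150). Now a gentle lift.

```bash
python3 -m jog '[[0,0,-0.001,0,0,0],[0,0,-0.004,0,0,0],[0,0,-0.009,0,0,0],[0,0,-0.016,0,0,0],[0,0,-0.024,0,0,0],[0,0,-0.03,0,0,0],[0,0,-0.034,0,0,0],[0,0,-0.035,0,0,0]]'; python3 - <<'E'
from h import *
np.set_printoptions(precision=4,suppress=True)
print(bot.read_state()['eef_pos'],bot.read_state()['contact_force'],bot.read_state()['wrist_torque'])
for n in('wrist','top'):
  d=grab(n,n[0]+'3')
  X=cloud(d);P=X.reshape(-1,3);P=P[~np.isnan(P).any(1)]
  r=np.hypot(P[:,0]-.5795,P[:,1]+.2968);q=P[(abs(r-.0405)<.004)&(P[:,2]>.055)&(P[:,2]<.085)]
  print(n,len(q),np.percentile(q[:,2],[5,50,95]))
  A=np.c_[q[:,:2]-q[:,:2].mean(0),np.ones(len(q))];s,*_=np.linalg.lstsq(A,q[:,2],rcond=None);print('slope deg',np.degrees(s[:2]))
  h=P[(abs(P[:,1]+.296)<.003)&(P[:,0]>.45)&(P[:,0]<.53)&(P[:,2]>.06)&(P[:,2]<.09)]
  print(len(h),np.degrees(np.polyfit(h[:,0],h[:,2],1)) if len(h)>5 else '')
E
```

```text
t: 4.0
eef_pos: [0.5163, -0.2958, 0.0525]
eef_rot: [-0.705, 0.71, -0.002, -0.0]
contact_force: [0.1, 0.3, -2.7]
width: 0.098
[ 0.5163 -0.2958  0.0525] [ 0.074   0.2947 -2.7023] [0.0173 0.1207 0.0738]
wrist 11928 [0.0564 0.0669 0.0693]
slope deg [-0.655  -0.0329]
1514 [-0.1277  4.435 ]
top 153 [0.0572 0.0667 0.0699]
slope deg [0.6446 2.1014]
0
```

View pics/w3.png

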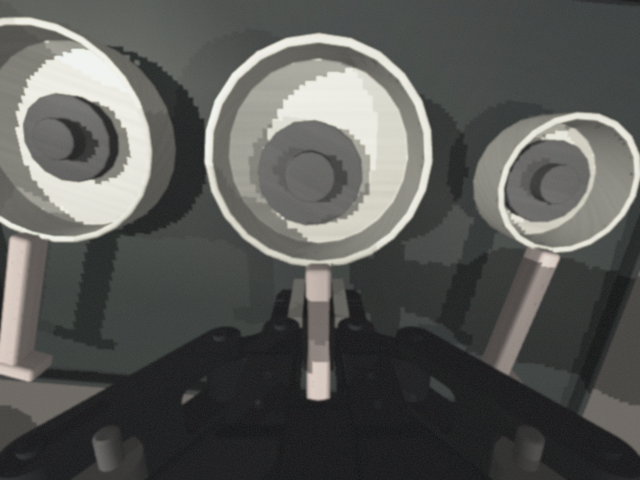

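The pan is level (slope under 1°) and the gear is seated. I'll lift it further and work out the transfer.

```bash
python3 -m jog '[[0,0,-0.003,0,0,0],[0,0,-0.01,0,0,0],[0,0,-0.022,0,0,0],[0,0,-0.036,0,0,0],[0,0,-0.05,0,0,0],[0,0,-0.063,0,0,0],[0,0,-0.073,0,0,0],[0,0,-0.078,0,0,0]]'; python3 -c "
from h import *
delta([.4740,.0510,.13],-19.5)"
```

```text
t: 4.77
eef_pos: [0.5162, -0.2956, 0.1309]
eef_rot: [-0.705, 0.71, -0.002, -0.0]
contact_force: [0.2, 0.1, -3.1]
width: 0.104
rows [-3.463e-01  4.470e-02 -1.000e-04] [-0.     -0.0034 -1.2374]
```

```bash
python3 -m jog '[[-0.004,0.0005,0,0,0,-0.012],[-0.012,0.0015,0,0,0,-0.043],[-0.026,0.003,0,0,0,-0.093],[-0.045,0.006,0,0,0,-0.161],[-0.067,0.009,0,0,0,-0.241],[-0.092,0.012,0,0,0,-0.328],[-0.116,0.015,0,0,0,-0.415],[-0.14,0.018,0,0,0,-0.5]]'; python3 -c "
from h import *
delta([.4740,.0510,.13],-19.5)"
```

```text
t: 5.43
eef_pos: [0.4972, -0.1528, 0.1279]
eef_rot: [0.86, -0.511, -0.001, 0.001]
contact_force: [0.5, 0.5, -2.9]
width: 0.098
rows [-0.1901 -0.0772 -0.0021] [ 0.0013  0.0014 -0.7316]
```

```bash
python3 -m jog '[[-0.022,-0.009,0,0,0,-0.085],[-0.044,-0.018,0,0,0,-0.17],[-0.066,-0.027,0,0,0,-0.255],[-0.088,-0.036,0,0,0,-0.34],[-0.11,-0.045,0,0,0,-0.42],[-0.13,-0.053,0,0,0,-0.5],[-0.147,-0.06,0,0,0,-0.57],[-0.16,-0.065,0,0,0,-0.62]]'; python3 -c "
from h import *
delta([.4740,.0510,.13],-19.5)"
```

```text
t: 6.1
eef_pos: [0.4783, 0.0189, 0.1278]
eef_rot: [0.975, -0.224, -0.001, 0.0]
contact_force: [-0.4, -0.2, -2.4]
width: 0.092
rows [-0.0179 -0.0269 -0.0022] [ 0.0013  0.0017 -0.1111]
```

```bash
python3 -m jog '[[-0.008,-0.01,0,0,0,-0.04],[-0.013,-0.018,0,0,0,-0.075],[-0.016,-0.023,0,0,0,-0.1],[-0.017,-0.025,0,0,0,-0.11],[-0.017,-0.025,0,0,0,-0.11],[-0.017,-0.025,0,0,0,-0.11]]'; python3 - <<'E'
from h import *
np.set_printoptions(precision=4,suppress=True)
print(bot.read_state()['eef_pos']);delta([.4740,.0510,.13],-19.5)
grab('wrist','w4');grab('top','t4')
a=cv2.imread('pics/w4.png');b=cv2.imread('pics/t4.png')[130:370,80:400]
cv2.imwrite('pics/c4.png',np.hstack([cv2.resize(a,(400,300)),cv2.resize(b,(400,300))]))
E
```

```text
t: 6.6
eef_pos: [0.476, 0.0463, 0.1286]
eef_rot: [0.985, -0.173, 0.0, 0.001]
contact_force: [0.1, -0.5, -2.1]
width: 0.097
[0.476  0.0463 0.1286]
rows [-0.0035 -0.0037 -0.0014] [ 0.0016 -0.0008 -0.008 ]
```

View pics/c4.png

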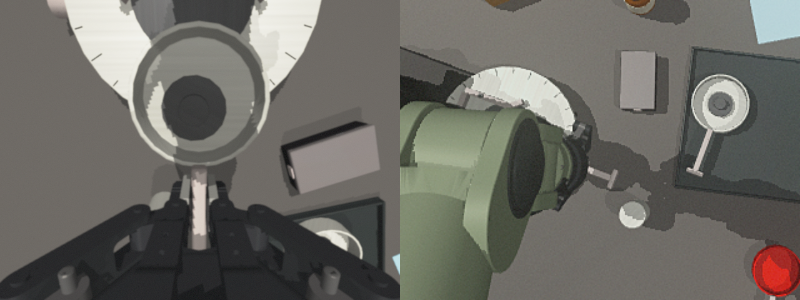

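The left half (wrist) shows the dish with its gear held level above the front of the stage. The right half (top) shows the arm, with the handle end at (610,178). I'll recheck the guide pose with the wrist depth.

```bash
python3 - <<'E' 2>&1 | grep -v Warn
from h import *
np.set_printoptions(precision=4,suppress=True)
d=dict(np.load('w4.npz'));X=cloud(d);P=X.reshape(-1,3);P=P[~np.isnan(P).any(1)]
y=np.radians(70.5);c=np.array([np.cos(y),np.sin(y)]);n=np.array([-c[1],c[0]]);h=np.array([.5369,.2287])
q=P[:,:2]-h;M=np.c_[q@c,q@n,P[:,2]]
for lo,hi in((-.05,-.045),(-.04,-.035),(-.03,-.02),(-.02,-.01),(-.01,0),(0,.01),(.01,.02)):
  for s in(1,-1):
    k=M[(M[:,0]>lo)&(M[:,0]<hi)&(s*M[:,1]>.03)&(s*M[:,1]<.08)&(M[:,2]>.055)&(M[:,2]<.063)]
    if len(k)>3:print(lo,s,len(k),k[:,1].min(),k[:,1].max())
st=M[(abs(M[:,2]-.045)<.003)&(np.hypot(M[:,0]+.04,M[:,1])<.14)]
r=np.hypot(st[:,0]+.04,st[:,1]);e=st[r>.112];print('stage edge pts',len(e))
H=cv2.convexHull(st[:,:2].astype(np.float32))[:,0].astype(float);A=np.c_[2*H,np.ones(len(H))];s=np.linalg.lstsq(A,(H**2).sum(1),rcond=None)[0];print('stage c(M)',s[:2],np.sqrt(s[2]+s[:2]@s[:2]))
# dish rim
w=M[(M[:,2]>.135)&(M[:,2]<.155)&(np.hypot(M[:,0]+.128,M[:,1])<.06)]
w=w[abs(np.hypot(w[:,0]+.128,w[:,1])-.0405)<.012]
x=np.r_[-.128,0];R=.0405
for _ in range(10):
  k=abs(np.hypot(*(w[:,:2]-x).T)-R)<.004;A=np.c_[2*w[k][:,:2],np.ones(k.sum())];s=np.linalg.lstsq(A,(w[k][:,:2]**2).sum(1),rcond=None)[0];x=s[:2];R=np.sqrt(s[2]+x@x)
print('dish c(M)',x,R,k.sum(),np.median(w[k][:,2]))
t=bot.read_state();p=t['eef_pos'];q=p[:2]-h;print('tcp M',q@c,q@n,p[2])
hd=M[(M[:,2]>.13)&(M[:,0]<-.172)&(M[:,0]>-.19)&(abs(M[:,1])<.006)];print('handle',len(hd),np.polyfit(hd[:,0],hd[:,1],1),hd[:,1].mean(), hd[:,2].mean())
E
```

```text
stage edge pts 3575
stage c(M) [-0.053  -0.0002] 0.11126896975101463
dish c(M) [-0.1296 -0.0051] 0.039600333049242306 10057 0.14325338835313658
tcp M -0.19245116074410853 -0.003648059747902303 0.12868218253626157
handle 8215 [0.4876 0.0882] 0.0008364662416137523 0.20188687570713312
```

View pics/w4.png

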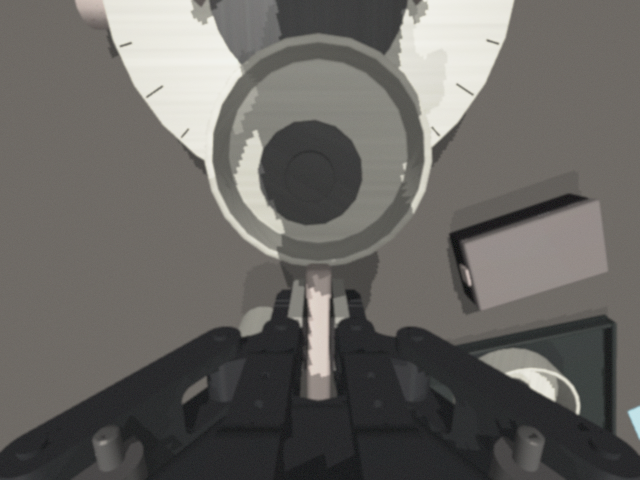

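```bash
python3 - <<'E'
from h import *
y=np.radians(70.5);c=np.array([np.cos(y),np.sin(y)]);h=np.array([.5369,.2287])
for x,z in((-.19,.085),(-.1455,.064)):
    delta(np.r_[h+c*x,z],-19.5)
E
```

```text
rows [-0.0037 -0.0025  0.0437] [ 0.0014 -0.0008 -0.0085]
rows [-0.0041 -0.047   0.0646] [ 0.0014 -0.0008 -0.0085]
```

```bash
python3 -m jog '[[-0.001,-0.001,0.006,0.001,-0.0008,-0.0085],[-0.002,-0.002,0.016,0.001,-0.0008,-0.0085],[-0.0037,-0.0025,0.027,0.001,-0.0008,-0.0085],[-0.0037,-0.006,0.037,0.001,-0.0008,-0.0085],[-0.0038,-0.015,0.046,0.001,-0.0008,-0.0085],[-0.004,-0.027,0.054,0.001,-0.0008,-0.0085],[-0.004,-0.039,0.06,0.001,-0.0008,-0.0085],[-0.004,-0.046,0.063,0.001,-0.0008,-0.0085]]';  python3 - <<'E'
from h import *
bot.get_image('wrist')
s=bot.read_state();print(s['eef_pos'],s['contact_force'])
y=np.radians(70.5);c=np.array([np.cos(y),np.sin(y)]);h=np.array([.5369,.2287])
for x,z in((-.1455,.064),(-.1455,.0575),):
    delta(np.r_[h+c*x,z],-19.5)
E
```

```text
t: 7.37
eef_pos: [0.4883, 0.093, 0.0647]
eef_rot: [0.986, -0.168, -0.0, -0.0]
contact_force: [0.8, -0.1, -2.1]
width: 0.097
[0.4885357  0.09366734 0.06463631] [ 1.31264841  2.5578261  -2.32196696]
rows [0.0005 0.0021 0.0006] [-0.0009  0.0008  0.0035]
rows [0.0005 0.0021 0.0071] [-0.0009  0.0008  0.0035]
```

```bash
python3 -m jog '[[0,0.001,0.002,0,0,0.002],[0,0.002,0.004,0,0,0.003],[0,0.002,0.0055,0,0,0.003],[0,0.002,0.0065,0,0,0.003],[0,0.002,0.007,0,0,0.003],[0,0.002,0.007,0,0,0.003]]';  python3 - <<'E'
from h import *
s=bot.read_state();print(s['eef_pos'],s['contact_force'],s['wrist_torque'])
y=np.radians(70.5);c=np.array([np.cos(y),np.sin(y)]);h=np.array([.5369,.2287])
delta(np.r_[h+c*-.1455,.0575],-19.5)
d=grab('wrist','w5');X=cloud(d)
E
```

```text
t: 7.92
eef_pos: [0.4872, 0.0889, 0.0587]
eef_rot: [0.985, -0.171, -0.0, 0.0]
contact_force: [-0.4, -0.3, -2.3]
width: 0.098
[0.48717895 0.08894546 0.05874153] [-0.37677892 -0.33108064 -2.34045331] [-0.07449872  0.01675178  0.05727272]
rows [ 0.0002 -0.0028  0.0012] [ 0.0002  0.     -0.0025]
```

View pics/w5.png

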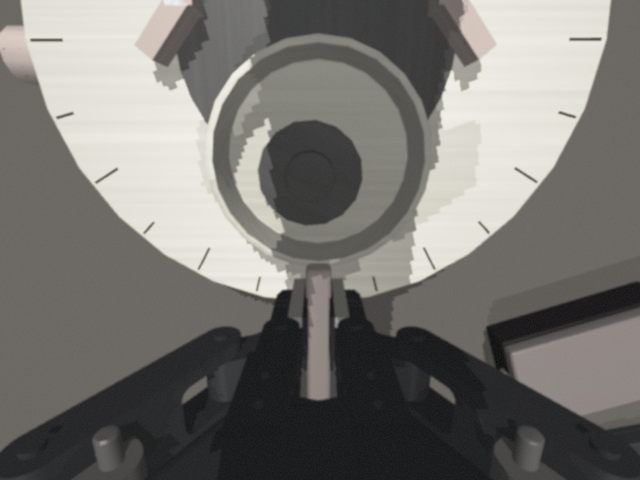

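The wrist view shows the dish at (319,150) and the flare tips at about (165,65) and (463,65), so it's close to centred. I'll quantify that, then lower the last millimetre.

```bash
python3 - <<'E' 2>&1 | grep -v Warn
from h import *
np.set_printoptions(precision=4,suppress=True)
d=dict(np.load('w5.npz'));X=cloud(d);P=X.reshape(-1,3);P=P[~np.isnan(P).any(1)]
y=np.radians(70.5);c=np.array([np.cos(y),np.sin(y)]);n=np.array([-c[1],c[0]]);h=np.array([.5369,.2287])
q=P[:,:2]-h;M=np.c_[q@c,q@n,P[:,2]]
for lo in np.arange(-.056,-.028,.004):
  for s in(1,-1):
    k=M[(M[:,0]>lo)&(M[:,0]<lo+.004)&(s*M[:,1]>.03)&(s*M[:,1]<.09)&(M[:,2]>.056)&(M[:,2]<.063)]
    if len(k)>3:print(round(lo,3),s,len(k),k[:,1].min(),k[:,1].max())
w=M[(M[:,2]>.068)&(M[:,2]<.082)&(np.hypot(M[:,0]+.084,M[:,1])<.06)]
x=np.r_[-.084,0];R=.0405
for _ in range(10):
  k=abs(np.hypot(*(w[:,:2]-x).T)-R)<.004;A=np.c_[2*w[k][:,:2],np.ones(k.sum())];s=np.linalg.lstsq(A,(w[k][:,:2]**2).sum(1),rcond=None)[0];x=s[:2];R=np.sqrt(s[2]+x@x)
print('dish',x,R,k.sum(),np.median(w[k][:,2]))
st=M[(abs(M[:,2]-.045)<.003)&(np.hypot(M[:,0]+.04,M[:,1])<.14)]
a=np.degrees(np.arctan2(st[:,1],st[:,0]+.04));r=np.hypot(st[:,0]+.04,st[:,1])
E_=[]
for t in range(-180,180,3):
  k=(a>t)&(a<t+3)
  if k.sum()>20:
    i=np.argmax(np.where(k,r,0))
    if r[i]>.112:E_.append(st[i,:2])
E_=np.array(E_);A=np.c_[2*E_,np.ones(len(E_))];s=np.linalg.lstsq(A,(E_**2).sum(1),rcond=None)[0];print('stage c',s[:2],np.sqrt(s[2]+s[:2]@s[:2]),len(E_))
print('stage z',np.median(st[:,2]))
E
```

```text
-0.052 1 26 0.06033804500848615 0.06284514236003268
-0.052 -1 28 -0.06299846223938586 -0.06074684314595332
-0.048 1 244 0.05725581814900779 0.06745255555969157
-0.048 -1 266 -0.06819408809219832 -0.05770756555111284
-0.044 1 401 0.053681825458516894 0.06801511587731209
-0.044 -1 385 -0.06790893254668785 -0.05437250430070957
-0.04 1 396 0.050677344048181125 0.06481690515936815
-0.04 -1 398 -0.06511420019729092 -0.05092311125627725
-0.036 1 417 0.047131162479945 0.06180080837146555
-0.036 -1 405 -0.06157739537438295 -0.047680364079506536
-0.032 1 305 0.04408622432610809 0.05795092126019939
-0.032 -1 285 -0.05824706684944654 -0.044656051329638076
dish [-0.0856 -0.0011] 0.03968535914501748 8611 0.07369613051135811
stage c [-0.038  -0.0002] 0.1198609505538899 62
stage z 0.04516437024707823
```

```bash
python3 -m jog '[[-0.001,-0.002,0,0,0,-0.002],[-0.001,-0.0035,0.0003,0,0,-0.002],[-0.001,-0.0035,0.0007,0,0,-0.002],[-0.001,-0.0035,0.001,0,0,-0.002],[-0.001,-0.0035,0.001,0,0,-0.002]]';  python3 - <<'E'
from h import *
s=bot.read_state();print(s['eef_pos'],s['contact_force'],s['wrist_torque'])
E
```

```text
t: 8.38
eef_pos: [0.4875, 0.093, 0.0577]
eef_rot: [0.986, -0.169, -0.0, 0.0]
contact_force: [0.7, 0.3, -1.5]
width: 0.098
[0.48748762 0.09300173 0.05765065] [ 0.675209    0.26281293 -1.49471715] [-0.00955342  0.01962372 -0.01654424]
```

```bash
python3 -m jog '[[0,0,0.0004,0,0,0],[0,0,0.0008,0,0,0],[0,0,0.0008,0,0,0]]';  python3 - <<'E'
from h import *
s=bot.read_state();print(s['eef_pos'],s['contact_force'],s['wrist_torque'])
E
```

```text
t: 8.63
eef_pos: [0.4875, 0.0929, 0.0573]
eef_rot: [0.986, -0.169, 0.0, 0.0]
contact_force: [-2.3, 0.2, 3.4]
width: 0.098
[0.48747588 0.09288142 0.05732615] [-2.27533689  0.21453805  3.42942605] [-0.05515762  0.38090907  0.06652253]
```

The dish is in contact with the stage (+5.7 N). I'll release and rise.

```bash
python3 -m jog '[[0,0,0,0,0,0],[0,0,0,0,0,0],[0,0,0,0,0,0],[0,0,0,0,0,0],[0,0,0,0,0,0]]' 0.5 20; python3 -m jog '[[0,0,-0.004,0,0,0],[0,0,-0.012,0,0,0],[0,0,-0.024,0,0,0],[0,0,-0.04,0,0,0],[0,0,-0.055,0,0,0],[0,0,-0.065,0,0,0],[0,0,-0.065,0,0,0]]';python3 - <<'E'
from h import *
grab('wrist','w6')
E
```

```text
t: 9.05
eef_pos: [0.4875, 0.0929, 0.0568]
eef_rot: [0.986, -0.169, -0.0, 0.0]
contact_force: [-0.5, 0.4, 0.4]
width: 0.502
t: 9.63
eef_pos: [0.4892, 0.093, 0.1244]
eef_rot: [0.986, -0.169, 0.002, -0.0]
contact_force: [0.2, -0.1, -1.0]
width: 0.502
```

View pics/w6.png

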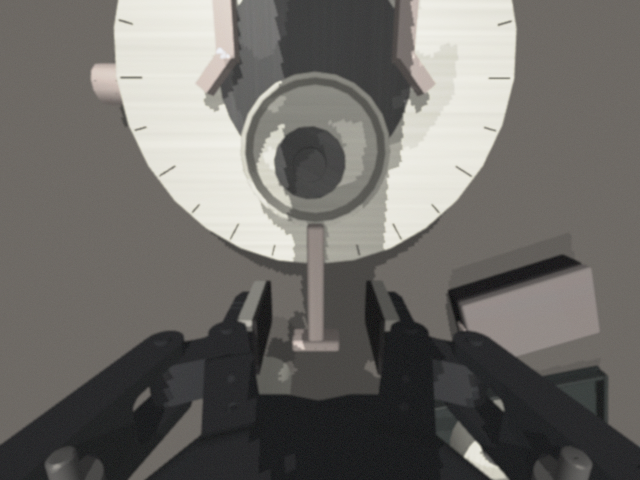

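The pan stands released on the stage with its dish at (315,147), its cross-piece at (316,340) and the flares at (215,75) and (415,75). I'll measure it before moving behind the handle.

```bash
cat > m.py <<'E'
from h import *
np.set_printoptions(precision=4,suppress=True)
y=np.radians(70.5);c=np.array([np.cos(y),np.sin(y)]);n=np.array([-c[1],c[0]]);h=np.array([.5369,.2287])
def toM(d):
    X=cloud(d);P=X.reshape(-1,3);P=P[~np.isnan(P).any(1)];q=P[:,:2]-h;return np.c_[q@c,q@n,P[:,2]]
def pan(d,x0,zr=.073,tol=.005):
    M=toM(d)
    w=M[(abs(M[:,2]-zr)<tol)&(np.hypot(M[:,0]-x0,M[:,1])<.06)];x=np.r_[x0,0];R=.0405
    for _ in range(12):
        k=abs(np.hypot(*(w[:,:2]-x).T)-R)<.004
        if k.sum()<10:break
        A=np.c_[2*w[k][:,:2],np.ones(k.sum())];s=np.linalg.lstsq(A,(w[k][:,:2]**2).sum(1),rcond=None)[0];x=s[:2];R=np.sqrt(s[2]+x@x)
    print('dish',x,R,k.sum(),np.median(w[k][:,2]) if k.sum() else '')
    H=M[(M[:,2]>.077)&(M[:,2]<.086)&(abs(M[:,1])<.02)&(M[:,0]<x0-.045)&(M[:,0]>x0-.112)]
    if len(H)>10:
        p=np.polyfit(H[:,0],H[:,1],1);print('handle',len(H),'yaw deg',np.degrees(p[0]),'y mean',H[:,1].mean(),'z',np.median(H[:,2]))
    C=M[(M[:,2]>.076)&(M[:,2]<.088)&(abs(M[:,1])<.025)&(M[:,0]<x0-.113)&(M[:,0]>x0-.135)]
    if len(C)>10:print('cross',len(C),C.min(0),C.max(0),C.mean(0))
def tcp():
    p=bot.read_state()['eef_pos'];q=p[:2]-h;print('tcp M',q@c,q@n,p[2])
def togo(x,yy,z,ang=-19.5):
    return delta(np.r_[h+c*x+n*yy,z],ang)
E
python3 - <<'E'
from m import *
d=dict(np.load('w6.npz'));pan(d,-.082);tcp()
togo(-.245,0,.12)
E
```

```text
dish [-0.0817  0.    ] 0.03986623468874883 3104 0.07272160574208039
handle 1666 yaw deg 0.1196755192257162 y mean -2.4081726801471708e-06 z 0.08093538054255583
cross 651 [-0.2038 -0.015   0.0761] [-0.195   0.0145  0.0837] [-0.1984 -0.0002  0.0812]
tcp M -0.1440699496094158 0.00032927743789646133 0.12313584047955833
rows [0.0003 0.1009 0.0031] [-0.0009 -0.0025  0.0001]
```

The pan is on the centre line, with its dish at (-81.7, 0.0) mm and yaw 0.1°. I'll back off and shut the fingers.

```bash
python3 -m jog '[[0,0.01,0,0,0,0],[0,0.03,0,0,-0.001,0],[0,0.055,0,0,-0.0025,0],[0,0.08,0,0,-0.0025,0],[0,0.095,0,0,-0.0025,0],[0,0.1,0,0,-0.0025,0],[0,0.1,0,0,-0.0025,0],[0,0.1,0,0,-0.0025,0]]' 1 40; python3 - <<'E'
from m import *
d=grab('side','s7');tcp();print(bot.read_state()['width'])
togo(-.245,0,.064)
M=toM(grab('wrist','w7'))
k=M[(M[:,2]<.06)&(M[:,2]>.01)&(M[:,0]<-.20)&(M[:,0]>-.35)&(abs(M[:,1])<.08)];print('low stuff near',len(k),k.min(0) if len(k) else '')
a=cv2.imread('pics/w7.png');b=cv2.imread('pics/s7.png')
cv2.imwrite('pics/c7.png',np.hstack([cv2.resize(a,(400,300)),cv2.resize(b,(400,300))]))
E
```

```text
t: 10.35
eef_pos: [0.4538, -0.0013, 0.1215]
eef_rot: [0.986, -0.17, -0.002, -0.0]
contact_force: [-0.8, 0.1, 0.8]
width: -0.0
tcp M -0.2441703830856879 0.0014267924902236 0.12157128196794523
0.0016940713683636314
rows [0.0016 0.0008 0.0576] [-0.0001  0.0032  0.0002]
low stuff near 1800 [-0.332 -0.08   0.01 ]
```

View pics/c7.png

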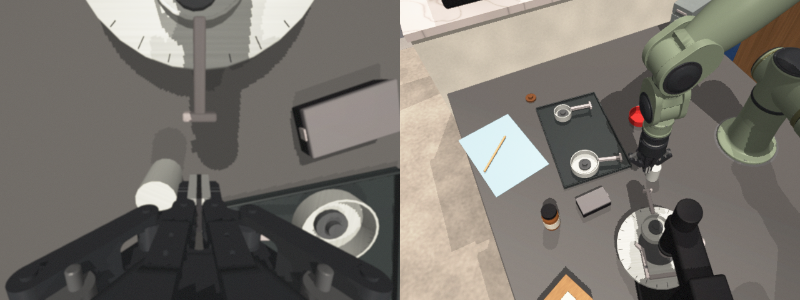

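Left half (wrist): the shut fingers at (200,180) line up with the handle, whose cross-piece is at (200,117). The lens case at (158,185) lies beside and behind the fingers and is lower than the linkages. I'll move 12 mm forward while descending, to stay clear of it.

```bash
python3 -m jog '[[0.001,-0.006,0.003,0,0.003,0],[0.0016,-0.012,0.01,0,0.003,0],[0.0016,-0.012,0.022,0,0.003,0],[0.0016,-0.012,0.035,0,0.003,0],[0.0016,-0.012,0.047,0,0.003,0],[0.0016,-0.012,0.055,0,0.003,0],[0.0016,-0.012,0.0575,0,0.003,0],[0.0016,-0.012,0.0575,0,0.003,0]]'; python3 - <<'E'
from m import *
tcp();togo(-.217,0,.064)
d=grab('wrist','w8');pan(d,-.082)
E
```

```text
t: 11.12
eef_pos: [0.4589, 0.0101, 0.0635]
eef_rot: [0.986, -0.169, -0.001, 0.0]
contact_force: [0.3, 0.0, 0.4]
width: -0.0
tcp M -0.23210896304529993 0.0005671115553911751 0.06351522521639412
rows [ 0.0006 -0.0151 -0.0005] [0.0005 0.0014 0.0009]
dish [-0.0876  0.0001] 0.03565683834227388 1364 0.07260948922389338
handle 5535 yaw deg 0.033361032396927406 y mean 1.5526287195417936e-05 z 0.08091364060268179
cross 1677 [-0.2042 -0.0149  0.076 ] [-0.195   0.0148  0.0841] [-0.199  -0.      0.0814]
```

View pics/w8.png

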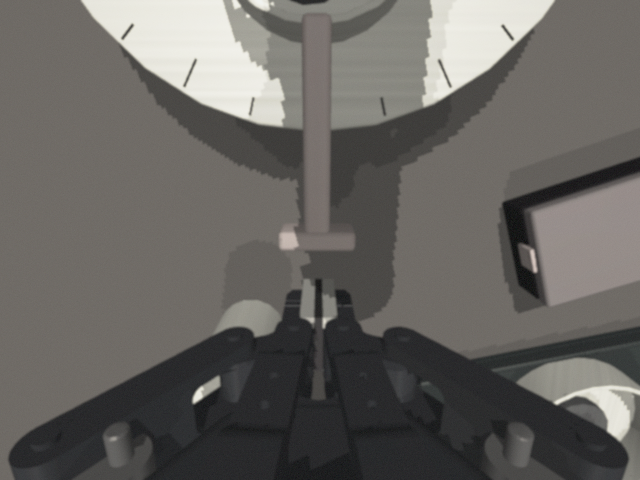

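The fingers at (318,300) are centred behind the cross-piece at (317,240). Now approach and push in small steps.

```bash
python3 -m jog '[[0.0005,-0.004,0,0,0.001,0],[0.0005,-0.008,0,0,0.001,0],[0.0005,-0.011,0,0,0.001,0],[0.0005,-0.014,0,0,0.001,0],[0.0005,-0.017,0,0,0.001,0],[0.0005,-0.02,0,0,0.001,0],[0.0005,-0.023,0,0,0.001,0],[0.0005,-0.026,0,0,0.001,0]]'; python3 - <<'E'
from m import *
tcp();togo(-.133,0,.064)
d=grab('wrist','w9');pan(d,-.073);print(bot.read_state()['contact_force'])
E
```

```text
t: 11.83
eef_pos: [0.4686, 0.0338, 0.0645]
eef_rot: [0.986, -0.169, 0.001, 0.001]
contact_force: [-0.7, -2.2, 0.8]
width: -0.002
tcp M -0.2065403298299152 -0.0007117978479527565 0.06445817916731952
rows [-0.0007 -0.0735  0.0004] [ 0.001  -0.0015 -0.0001]
dish [-0.075   0.0002] 0.03945653858742491 2374 0.07283789952149711
handle 4839 yaw deg 0.046525467793775074 y mean 0.00011514515587374719 z 0.08082886771817233
cross 2284 [-0.2005 -0.0156  0.076 ] [-0.186  0.015  0.088] [-0.1929 -0.0006  0.0818]
[-0.1095 -0.7581  0.7163]
```

```bash
python3 -m jog '[[-0.0003,-0.004,0,0,0,0],[-0.0006,-0.008,0,0,0,0],[-0.0006,-0.012,0,0,0,0],[-0.0006,-0.016,0,0,0,0],[-0.0006,-0.02,0,0,0,0],[-0.0006,-0.024,0,0,0,0],[-0.0006,-0.028,0,0,0,0],[-0.0006,-0.032,0,0,0,0]]'; python3 - <<'E'
from m import *
tcp();togo(-.1315,0,.064)
d=grab('wrist','w10');pan(d,-.042);print(bot.read_state()['contact_force'])
E
```

```text
t: 12.55
eef_pos: [0.4788, 0.0646, 0.0644]
eef_rot: [0.986, -0.169, 0.001, 0.0]
contact_force: [-1.0, -2.0, 1.2]
width: -0.002
tcp M -0.1741131478699241 -4.1676408706003794e-07 0.06435402759930253
rows [ 0.     -0.0426  0.0003] [ 0.0003 -0.0013  0.0001]
dish [-0.0426  0.001 ] 0.039397973695550675 2384 0.07283283103695265
handle 4808 yaw deg 0.09513924096910335 y mean 0.0008551820121798953 z 0.08087124761520088
cross 2185 [-0.1682 -0.0148  0.076 ] [-0.155   0.0158  0.088 ] [-0.1607  0.0001  0.0819]
[ 0.3359 -0.7096  0.4878]
```

View pics/w10.png

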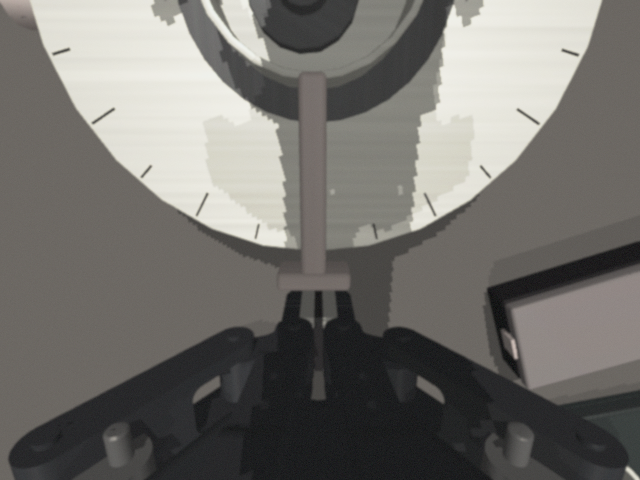

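The pan moves straight, with its dish at -42.6 mm, 1.0 mm off the centre line. Push force is about 2 N. Continuing.

```bash
python3 -m jog '[[-0.0003,-0.004,0,0,0,0],[-0.0005,-0.008,0,0,0,0],[-0.0005,-0.012,0,0,0,0],[-0.0005,-0.016,0,0,0,0],[-0.0005,-0.02,0,0,0,0],[-0.0005,-0.024,0,0,0,0],[-0.0005,-0.028,0,0,0,0],[-0.0005,-0.031,0,0,0,0]]'; python3 - <<'E'
from m import *
tcp();togo(-.1315,0,.064)
d=grab('wrist','w11');pan(d,-.011);print(bot.read_state()['contact_force'])
E
```

```text
t: 13.27
eef_pos: [0.4887, 0.0941, 0.0643]
eef_rot: [0.986, -0.169, 0.001, 0.0]
contact_force: [-0.8, -1.7, 0.3]
width: -0.004
tcp M -0.14300287635138706 0.00045188010823955094 0.0643397586466468
rows [ 0.0005 -0.0115  0.0003] [ 0.0001 -0.0013  0.0003]
dish [-0.0115  0.0015] 0.03940300086305852 2391 0.07284333727510392
handle 4818 yaw deg 0.16384001658762115 y mean 0.0013046211303590913 z 0.08090663401050815
cross 2162 [-0.1369 -0.0143  0.076 ] [-0.124   0.0162  0.088 ] [-0.1297  0.0006  0.082 ]
[-0.2256  1.2585 -0.4244]
```

```bash
python3 -m jog '[[0,-0.002,0,0,0,0],[0,-0.004,0,0,0,0],[0,-0.006,0,0,0,0],[0,-0.008,0,0,0,0],[0,-0.0095,0,0,0,0],[0,-0.0105,0,0,0,0],[0,-0.011,0,0,0,0],[0,-0.0115,0,0,0,0]]'; python3 - <<'E'
from m import *
tcp();togo(-.1315,0,.064)
d=grab('wrist','w12');pan(d,0);print(bot.read_state()['contact_force'])
E
```

```text
t: 13.98
eef_pos: [0.4924, 0.1044, 0.0643]
eef_rot: [0.986, -0.169, 0.001, 0.0]
contact_force: [-0.7, -2.0, 0.4]
width: -0.006
tcp M -0.1320104698909274 0.0004915482946164316 0.06433198729355351
rows [ 0.0005 -0.0005  0.0003] [ 0.0003 -0.0013  0.    ]
dish [-0.0005  0.0015] 0.03940408632879592 2386 0.07283294768965293
handle 4809 yaw deg 0.18390718700243625 y mean 0.0012854680436704352 z 0.08091942551011481
cross 2153 [-0.1262 -0.0145  0.076 ] [-0.113   0.0162  0.088 ] [-0.1186  0.0005  0.082 ]
[-0.3488 -1.5236  0.722 ]
```

No stop contact yet, since the force is still the sliding 2 N. I'll continue 0.5 mm at a time.

```bash
python3 -m jog '[[0,-0.0005,0,0,0,0],[0,-0.001,0,0,0,0],[0,-0.0015,0,0,0,0],[0,-0.0015,0,0,0,0]]'; python3 -c "
from m import *
tcp();s=bot.read_state();print(s['contact_force'],s['contact_force'][:2]@c)"
```

```text
t: 14.37
eef_pos: [0.4925, 0.1049, 0.0643]
eef_rot: [0.986, -0.17, 0.001, 0.001]
contact_force: [-2.5, -5.0, 1.9]
width: 0.0
tcp M -0.1315454115855884 0.00047466362559513413 0.06433465229269274
[-2.4697 -5.0121  1.908 ] -5.548998171688188
```

```bash
python3 -m jog '[[0,-0.0005,0,0,0,0],[0,-0.001,0,0,0,0],[0,-0.001,0,0,0,0],[0,-0.001,0,0,0,0]]'; python3 -c "
from m import *
tcp();s=bot.read_state();print(s['contact_force'],s['contact_force'][:2]@c)
pan(grab('wrist','w13'),0)
pan(grab('side','s13'),0)"
```

```text
t: 14.7
eef_pos: [0.4926, 0.1049, 0.0644]
eef_rot: [0.985, -0.17, 0.0, 0.002]
contact_force: [-2.6, -7.4, 3.9]
width: -0.001
tcp M -0.13151003845574621 0.00045990826803789773 0.06436024208815155
[-2.5516 -7.3576  3.9445] -7.787296533676083
dish [0.     0.0015] 0.039440064961200304 2386 0.07283077392648021
handle 4837 yaw deg 0.17631491579133524 y mean 0.0012696619804008799 z 0.08092578199100861
cross 1960 [-0.1255 -0.0143  0.076 ] [-0.113   0.0162  0.088 ] [-0.1187  0.0007  0.0822]
dish [0.0005 0.0015] 0.04014244859239252 192 0.07287551415030596
handle 198 yaw deg -0.4034885295177272 y mean 0.001202025903354768 z 0.08134196505423669
cross 113 [-0.1338 -0.0142  0.0761] [-0.113   0.0169  0.0878] [-0.1196 -0.0004  0.0823]
```

The pan is firmly against the stop: TCP stationary, force rising to 7.8 N, dish at x = 0.0 mm. I'll back off straight, then rise and move clear.

```bash
python3 -m jog '[[0,0.002,0,0,0,0],[0,0.006,0,0,0,0],[0,0.014,0,0,0,0],[0,0.026,0,0,0,0],[0,0.038,0,0,0,0],[0,0.046,-0.008,0,0,0],[0,0.05,-0.025,0,0,0],[0,0.05,-0.05,0,0,0]]'; python3 -m jog '[[0,0,-0.03,0,0,0],[0,0.02,-0.06,0,0,0],[0,0.05,-0.09,0,0,0],[0,0.08,-0.11,0,0,0],[0,0.11,-0.12,0,0,0],[0,0.14,-0.12,0,0,0],[0,0.16,-0.12,0,0,0],[0,0.16,-0.12,0,0,0]]';python3 - <<'E'
from m import *
tcp()
for k in('wrist','side','top'):
    d=grab(k,k[0]+'14');print(k);pan(d,0)
s=bot.read_state();print(s['t'],s['contact_force'],np.abs(s['joint_velocities']).max())
a=cv2.imread('pics/w14.png');b=cv2.imread('pics/s14.png')
cv2.imwrite('pics/c14.png',np.hstack([cv2.resize(a,(400,300)),cv2.resize(b,(400,300))]))
E
```

```text
t: 15.47
eef_pos: [0.4741, 0.0582, 0.1137]
eef_rot: [0.985, -0.17, -0.002, 0.001]
contact_force: [-0.1, -0.0, 0.4]
width: 0.001
t: 16.13
eef_pos: [0.4217, -0.0943, 0.2354]
eef_rot: [0.985, -0.172, 0.001, 0.001]
contact_force: [-1.0, -0.0, 0.1]
width: 0.003
tcp M -0.34295016389645133 0.0007655151078372618 0.23536238342849333
wrist
dish [0 0] 0.0405 0 
side
dish [0.0004 0.0016] 0.04024103589575256 193 0.07289970350265897
handle 200 yaw deg -0.6717460899940272 y mean 0.0012917785816143833 z 0.08122057968008407
cross 78 [-0.1218 -0.0132  0.0771] [-0.113   0.0163  0.0856] [-0.1172  0.0013  0.0818]
top
dish [-0.0005  0.0013] 0.04019944616820982 157 0.07223086421858374
handle 158 yaw deg 0.1927467976114044 y mean 0.0012452949584280046 z 0.08068172247265099
cross 68 [-0.1226 -0.0133  0.0769] [-0.1131  0.0156  0.0856] [-0.1185  0.0009  0.0813]
16.2833 [ 0.068   0.6558 -0.1196] 0.027247534580877853
```

View pics/c14.png

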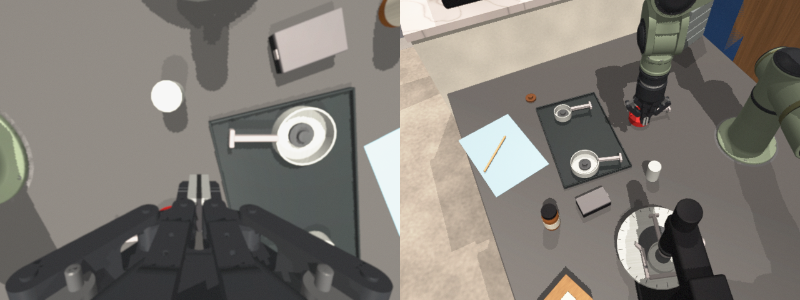

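View pics/s14.png

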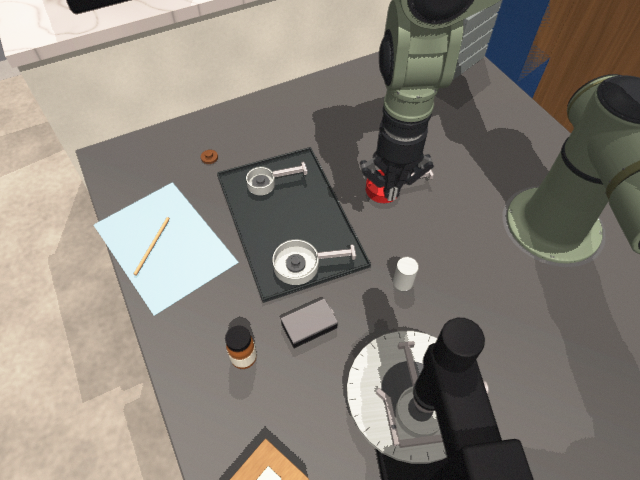

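The side view shows the pan home under the objective, with its dish at (418,405) and its handle end at (405,345). The other objects are at their original pixels: lens case (405,273), box (309,322), jar (240,346), pans (296,262) and (260,181). The robot is well clear, so I'm handing in.

```bash
python3 -c "
from m import *
pan(grab('top','t15'),0);s=bot.read_state();print(s['t'],s['contact_force'])
print(bot.sign_off())"
```

```text
dish [-0.0004  0.0014] 0.04025260609130698 157 0.07201083685523578
handle 161 yaw deg -0.11273947669325898 y mean 0.0012505609604377885 z 0.08088814552019653
cross 68 [-0.1221 -0.0134  0.0761] [-0.1133  0.0157  0.084 ] [-0.1184  0.0011  0.0808]
16.3333 [ 1.0679  0.4214 -0.4164]
the job is handed in; nothing more can be done
None
```

I moved the 84 mm pan from the tray to the stage and pushed it home against the back stop, and handed the job in at about 16.3 s. The pan stayed within about 1° of level when lifted. I set it down about 82 mm in front of home, let go, then pushed it by the end of its handle with shut fingers. I stopped once the push force rose from 2 N to about 8 N with no further travel.

**Final position:** the last pictures put the dish within 0.5 mm of home along the guide and about 1.4 mm to one side, where the bars leave 3 mm each way.

**Handle direction:** the top and wrist cameras showed it within 0.2° of straight. The side camera, which has few points on the handle, read up to -0.7°.

**Other objects:** the robot ended clear of everything, and the other pans, jar, box and lens case looked unmoved in the side view.

**Not rechecked:** the gear blank was in place through the set-down and most of the push. Once home it sits under the objective and I did not measure it separately.

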